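# Fit the notched scraper blade and bolt it down

### The arm

A 7-joint arm with a two-finger parallel gripper is mounted at the origin on the work surface. World frame = base frame: x ahead of the robot, y to its left, z up, the work surface at z = 0. Lengths are in m, angles in rad, forces in N, time in s.
With the tool pointing down it reaches from about 0.425 to 0.825 m from the base axis. Payload 3.6 kg.
Tool frame: the origin (TCP) lies between the finger pads; the fingertips stand 11 mm ahead of it and the grasp point (between the pads) lies 8 mm behind it (ctrl.tcp_to_tips is the distance from the TCP to the fingertips, in m); y points along the fingers, x is the direction in which the jaws open and shut, and the axes are right-handed (so a half turn about y gives the same grasp; the last joint's range is limited). The gripper opens to 85 mm and grips with 20 to 120 N. Pads are 22 mm wide; open, the fingers measure 114 mm over their backs; the gripper's body (76 mm by 85 mm) begins 54 mm behind the grasp point. The pads swing forward as they close: fully open they stand 13 mm farther back than shut.
Start: joints at [1.155, 0.615, -0.013, 1.423, 0.008, 1.103, -0.04], TCP at [0.247, -0.601, 0.242] pointing down, gripper open.
Joint ranges: [-3.12, 3.12], [-0.3, 2.06], [-1.34, 1.32], [0.26, 2.42], [-1.36, 4.5], [0.01, 1.98], [-2.84, 2.84]. Speed limits (rad/s): [2.79, 2.79, 3.14, 3.14, 3.14, 3.14, 3.14].

### API

Orientations are given as [roll, pitch, yaw] about the fixed x, y, z axes, in that order (R = Rz(yaw) Ry(pitch) Rx(roll)).
In Python, from station import ctrl gives the robot as it stands. The module is installed in compiled form; this text tells all that it offers. Calls block until the motion is done:
- ctrl.goto(position, orientation): joint-space move of the TCP to a pose.
- ctrl.move_l(position, rotation=None, max_speed=0.15): straight line of the TCP; rotation=None keeps the orientation; max_speed is the mean speed in m/s.
- ctrl.set_joints(angles): joint-space move.
- ctrl.grip(opening, grasp_force=None): opening from 0.0 (shut) to 1.0 (fully open); grasp_force is the grip in N (None keeps the last); returns when the fingers have stopped.
- ctrl.sleep(seconds).
- ctrl.solve_ik(position, orientation): joint angles nearest the present ones, or None.
- ctrl.observe(): the state.
- ctrl.read_camera(name): name is "side" or "top"; returns the picture (480x640x3 uint8, blue, green, red); there is no depth.
- ctrl.calibration(name): a dict with "camera_matrix" (3x3 intrinsics, pixels), "k1" (the pictures are not rectified: a ray, as slopes to the right and down, at radius r is drawn at 1 + k1 r^2 times it, then the intrinsics apply), "rvec" (rotation vector, rad) and "tvec" (3), from world to camera coordinates, as OpenCV has them. Camera axes: x right, y down, z forward; pixel columns grow to the right and rows downward; lengths in m; the calibration is good to about 2 mm. A picture is of the moment at which its call begins. calibration takes no time and is no camera call.
A pose or a line that the arm cannot do raises ctrl.PlanningError and nothing moves.
- ctrl.finish_job(): hands the job in, once; it reports no verdict.
The state is a dict: "time": time; "qpos": joint angles; "joint_velocities": joint speeds; "joint_torque": joint torques, N m; "ee_pos": TCP position; "ee_rot": TCP orientation; "ft_force": force on the tool from outside, world axes, zero at the start; "ft_torque": the same for the moment, N m; "opening": opening from 0.0 (shut) to 1.0 (fully open).
Only numpy, scipy, OpenCV 4.12 (cv2) and the standard library are available. Lean on these libraries where they do the work, as an engineer would, in place of code of your own. Each camera call takes 0.05 s, during which the arm holds its last target. There are 200 camera calls.

### The job

Fit the notched steel scraper blade into the blue blade holder: first draw the holder's bolt all the way back so that the bed is clear, then lay the blade gently flat on the bed with its notch over the brass pin and let go of it. Then slide the bolt all the way across over the blade and, with it fully across, turn its red-knobbed handle right down into the notch of the slotted wall. Leave the wooden rib and the other things on the bench where they are.

Things in the scene. Friction and masses are not known exactly. Their poses are not given: they have to be found in the camera images.
- holder: Blue blade holder, fixed. Origin on the bench under the middle of its bed; x along the bed, y the way the bolt slides across, z up. Bed: rail 22 mm wide, x -72 to 66, top z 34; beside it fingers have room down to the base plate (8 mm thick) for x -75 to 12. Cheeks at x 58 to 66, 44 high, inner faces y -20 and 20. Seated blade: centred on the origin, same x axis, underside z 34.
- pin (a point): Brass locating pin, 7 mm in diameter, 11 mm tall with a tapered top, near one end of the bed. This point: on its axis at bed height (holder x -65, y 0, z 34 mm).
- slot (a point): Notch, 12 mm wide, in the slotted channel wall (holder x 52 to 57, top z 53 mm) that takes the handle when the bolt is fully across; elsewhere the wall stops the handle about half way down. This point: middle of the notch at the bolt axis' height (holder x 54.5, y -65, z 47 mm). Channel and steel straps over the bolt (top z 58): x 27 to 57, y -147 to -37; keeper strap y 26 to 38.
- blade: Flat steel scraper blade 150 x 36 x 5 mm, 0.2 kg, an open notch 11 mm wide, 15.5 mm deep in the middle of one short end. Origin: centre of its underside; x along its length, notched end at x -75, plain bright-edged end at +75; z up. It starts flat along a cork rest 30 mm high, 20 mm wide and 60 mm long, its long edges overhanging by 8 mm each.
- notch (a point): The point of the blade's notch, on its underside (blade x -65, y 0), that belongs on the pin's axis; the notch bottom is 5.5 mm from it, so the pin has 2 mm to spare there and on each side.
- bolt (a joint): Travel in m of the steel bolt rod (12 mm in diameter, along y at holder x 42, z 47 mm) along the holder's +y: 0 = drawn fully back to its stop (tip at y -30, clear of the blade), 0.06 = fully across at its stop (tip at y +30, in the keeper, 2 mm above the blade). Friction 1.5 N. Starts part of the way across the bed.
- handle (a joint): Angle of the bolt's handle in rad: 0 = straight up (stop), growing as its knob swings over to the holder's +x; 1.57 = level (stop), in the notch. It turns about the bolt's axis and stays where it is left; about 1 N at the knob moves it. Starts near upright.
- knob (a point): Centre of the red ball knob, 16 mm in diameter, at the end of the handle (rod 8 mm in diameter), 42 mm from the bolt's axis. With bolt travel b and handle angle a it is at holder x 0.042+0.042 sin a, y -0.125+b, z 0.047+0.042 cos a (m).
- rib: Dark wooden rib, 150 x 36 x 5 mm, without a notch, on a second cork rest like the blade's. Not needed; leave it. The blade and the rib may lie on either rest. Origin: centre of its underside, x along its length.
- jug: Unglazed stoneware jug, 150 mm tall, about 116 mm in diameter, on the plate (top at 95 mm) of the iron banding wheel (plate 224 mm in diameter). Origin: centre of its underside. Leave it.
- calipers: Steel pottery calipers, about 130 x 85 mm, 9 mm high, lying on the bench. Origin: at the outer side of the pivot, 20 mm from it; the legs run to +x. Leave them.
- brush: Wide bamboo brush, 180 x 68 mm, 12 mm high. Origin: near the middle of its underside; bristles to +x. Leave it.
- saucer: Pale blue porcelain saucer, 124 mm in diameter, 18 mm high. Origin: centre of its underside. Leave it.
- cork: Cork stopper, 34 mm in diameter, 30 mm tall, standing. Origin: centre of its underside. Leave it.
Mind the look-alikes: they are no part of the job. Of the things that look like the blade, the middle-sized one is meant.

How it is judged:
By the outcome, as a careful person would: the job done as asked, in the order asked, and still so for the second after the job is handed in, with the robot touching nothing.
It also fails if it takes over 64 s, if anything falls off the work surface, if the arm or the gripper's body presses on something with over 40 N, if the wrist force passes 120 N, or if a joint passes its speed limit or range.

## Working session

There is one attempt and no reset: what is moved stays moved. The work goes in short steps, each a Python script; the robot and the scene stay as the last script left them, time stands still between calls to the robot, and variables do not carry over. Pictures are saved under pics/ and viewed, on a budget of 10 in all, crops included, one or two more only if the job needs it, and the job is handed in when it is done.

```bash
mkdir -p pics
cat > h.py <<'E'
import numpy as np, cv2
from station import ctrl
def ray(cam,u,v):
    c=ctrl.calibration(cam);K=np.array(c["camera_matrix"],float);k=c["k1"]
    x=(u-K[0,2])/K[0,0];y=(v-K[1,2])/K[1,1];rd=np.hypot(x,y);r=rd
    for _ in range(20): r=rd/(1+k*r*r)
    s=r/rd if rd>0 else 1
    R=cv2.Rodrigues(np.array(c["rvec"],float))[0];t=np.array(c["tvec"],float).ravel()
    d=R.T@np.array([x*s,y*s,1]);return -R.T@t,d
def atz(cam,u,v,z):
    o,d=ray(cam,u,v);return o+d*(z-o[2])/d[2]
def proj(cam,P):
    c=ctrl.calibration(cam);K=np.array(c["camera_matrix"],float)
    R=cv2.Rodrigues(np.array(c["rvec"],float))[0];p=R@np.array(P,float)+np.array(c["tvec"],float).ravel()
    x,y=p[:2]/p[2];f=1+c["k1"]*(x*x+y*y)
    return np.array([K[0,0]*x*f+K[0,2],K[1,1]*y*f+K[1,2]])
def snap(cam,name,crop=None,s=1):
    im=ctrl.read_camera(cam)
    if crop: im=im[crop[1]:crop[3],crop[0]:crop[2]]
    im=cv2.resize(im,None,fx=s,fy=s,interpolation=cv2.INTER_CUBIC);cv2.imwrite("pics/"+name,im)
E
python3 -c "
from h import *
np.set_printoptions(precision=3,suppress=True)
snap('top','t1.png',None,1.25);snap('side','s1.png',None,1.25)
for c in ('top','side'):
  print(ray(c,320,240),ctrl.calibration(c))
o=ctrl.observe();print(o)"
```

```text
(array([ 0.308, -0.036,  1.254]), array([ 0.209, -0.012, -0.978])) {'camera_matrix': array([[511.945,   0.   , 325.332],
       [  0.   , 511.945, 234.274],
       [  0.   ,   0.   ,   1.   ]]), 'k1': 0.027544474147593315, 'rvec': array([ 1.971, -2.238,  0.246]), 'tvec': array([0.008, 0.578, 1.155])}
(array([0.316, 0.976, 0.712]), array([ 0.192, -0.843, -0.502])) {'camera_matrix': array([[512.887,   0.   , 318.749],
       [  0.   , 512.887, 241.164],
       [  0.   ,   0.   ,   1.   ]]), 'k1': -0.13584662164985153, 'rvec': array([ 0.278, -2.61 ,  1.497]), 'tvec': array([0.53 , 0.164, 1.118])}
{'time': 0.1, 'qpos': array([ 1.155,  0.616, -0.013,  1.425,  0.008,  1.103, -0.04 ]), 'joint_velocities': array([ 0.001, -0.002, -0.   , -0.002, -0.001,  0.002,  0.001]), 'joint_torque': array([  0.001, -47.039,   0.26 , -17.157,   0.01 ,   0.006,   0.   ]), 'ee_pos': array([ 0.247, -0.601,  0.241]), 'ee_rot': array([-1.571,  0.002, -1.181]), 'ft_force': array([ 0.728, -0.418,  0.258]), 'ft_torque': array([-0.023, -0.049, -0.026]), 'opening': 1.0007174685348101}
```

View pics/t1.png

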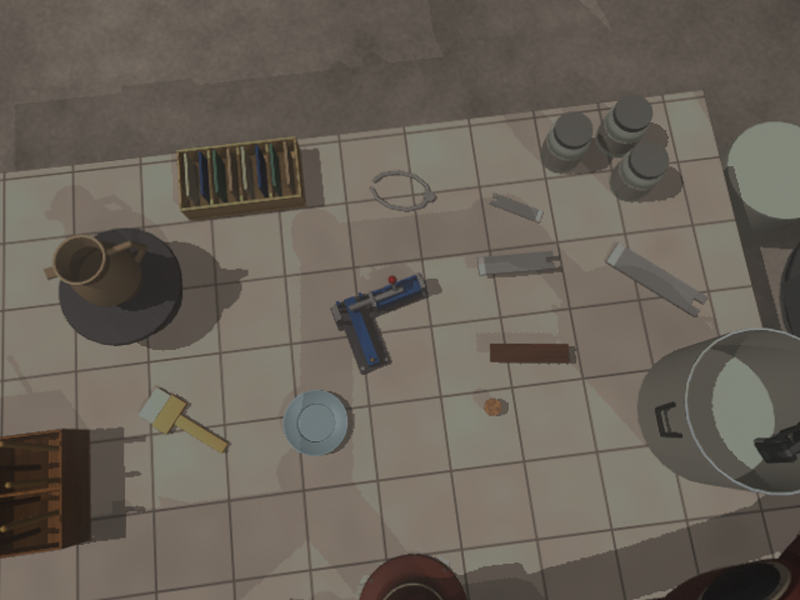

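View pics/s1.png

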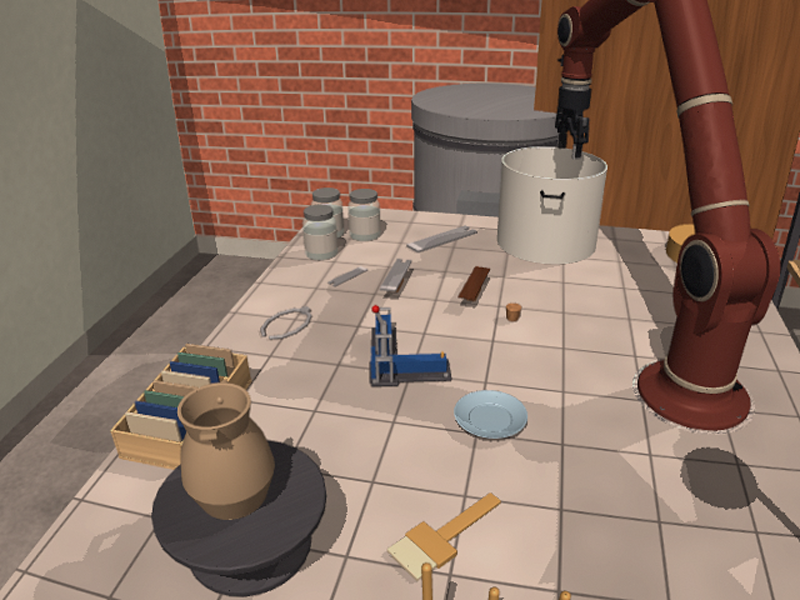

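The top view shows three notched, blade-like things: a small one at (517,207), a middle one at (520,263) on a rest, and a large one at (656,278). The rib is at (530,353) and the holder at (370,320). The middle one is meant, because it is the middle in size and lies on a cork rest. Its notch is at the right end. I'll confirm this in an enlarged crop.

```bash
python3 -c "
from h import *
snap('top','t2.png',(255,155,455,305),4);snap('side','s2.png',(270,190,400,320),4.6)"
```

```text
(no output)
```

View pics/t2.png

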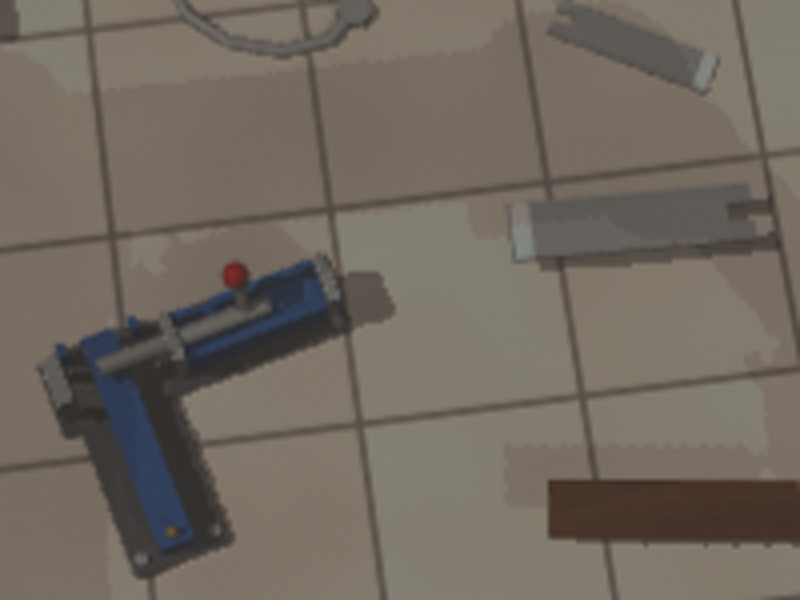

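View pics/s2.png

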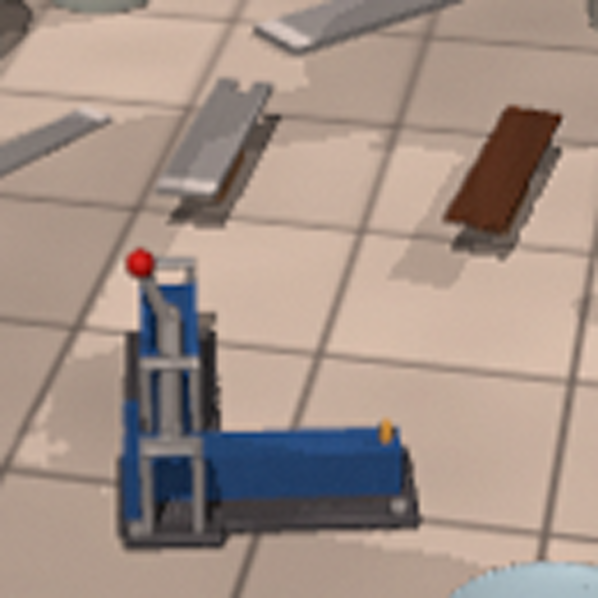

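The crops confirm that the middle one has one open notch, at its right end near (740,207) in the top crop. Its bright plain end is at the left, near (512,232), and it lies on a cork rest. The pin is at (172,531), the knob at (235,275) and the bolt tip at (98,366). I'll fit the poses from these.

```bash
cat > fit.py <<'E'
from h import *
from scipy.optimize import least_squares
T=lambda u,v:((u+.5)/4-.5+255,(v+.5)/4-.5+155)
S=lambda u,v:((u+.5)/4.6-.5+270,(v+.5)/4.6-.5+190)
def W(p,q): 
    c,s=np.cos(p[2]),np.sin(p[2]);return [p[0]+c*q[0]-s*q[1],p[1]+s*q[0]+c*q[1],q[2]]
H=[('top',T(172,531),(-.065,0,.045)),('top',T(160,551),(-.072,.011,.034)),('top',T(192,541),(-.072,-.011,.034)),
('top',T(82,343),(.066,.011,.034)),('top',T(113,332),(.066,-.011,.034)),('top',T(56,382),(.042,.032,.058)),('side',S(386,422),(-.065,0,.045)),
('side',S(140,264),'k'),('top',T(235,275),'k'),('top',T(98,366),'t')]
def rh(p):
    r=[]
    for c,uv,q in H:
        if q=='k': q=(.042+.042*np.sin(p[4]),-.125+p[3],.047+.042*np.cos(p[4]))
        if q=='t': q=(.042,-.030+p[3],.047)
        r+=list(proj(c,W(p,q))-uv)
    return np.array(r)
B=[('top',T(510,203),(.075,.018,.035)),('top',T(514,262),(.075,-.018,.035)),('top',T(749,186),(-.075,.018,.035)),('top',T(756,241),(-.075,-.018,.035)),('top',T(730,212),(-.0595,0,.035))]
# which side of blade is image-up is resolved by sign of its y axis
def rb(p): return np.array([v for c,uv,q in B for v in proj(c,W(p,(q[0],-q[1],q[2])))-uv])
np.set_printoptions(precision=4,suppress=True)
if __name__=='__main__':
    a=least_squares(rh,[.55,.05,.3,.03,.2],loss='soft_l1',f_scale=.5);print(a.x,a.fun.reshape(-1,2))
    a=least_squares(rb,[.6,-.2,1.5],loss='soft_l1',f_scale=.5);print(a.x,a.fun.reshape(-1,2))
E
python3 fit.py
```

```text
[0.5212 0.0319 0.2416 0.0367 0.3879] [[-0.3104  0.611 ]
 [-0.3567  0.559 ]
 [ 0.2998 -0.2677]
 [-0.49   -0.3286]
 [ 0.2451 -0.7537]
 [ 0.1063  0.1283]
 [-0.1918 -1.7809]
 [-0.6493 -1.3335]
 [-0.0159  0.3207]
 [ 0.0423  1.2694]]
[ 0.6142 -0.2872  1.5265] [[-0.4726  0.2719]
 [ 0.0758 -0.3987]
 [ 0.2394 -0.3413]
 [ 0.4152 -0.0506]
 [-0.3192  0.6625]]
```

```bash
cat >> h.py <<'E'
HP=np.array([.5212,.0319,.2416])
def w(q,p=None):
    p=HP if p is None else p
    c,s=np.cos(p[2]),np.sin(p[2]);return np.array([p[0]+c*q[0]-s*q[1],p[1]+s*q[0]+c*q[1],q[2]])
def inv(P):
    c,s=np.cos(HP[2]),np.sin(HP[2]);d=np.array(P[:2])-HP[:2];return np.array([c*d[0]+s*d[1],-s*d[0]+c*d[1],P[2]])
def ori(y): return [-np.pi/2,0,y]
def st(m=''):
    o=ctrl.observe();c,s=np.cos(HP[2]),np.sin(HP[2]);f=np.array(o['ft_force'])
    print(m,'t%.2f'%o['time'],'hold',np.round(inv(o['ee_pos'])*1000,1),'rot',np.round(o['ee_rot'],3),'fh',np.round([c*f[0]+s*f[1],-s*f[0]+c*f[1],f[2]],1),'op %.3f'%o['opening']);return o
def fh():
    o=ctrl.observe();c,s=np.cos(HP[2]),np.sin(HP[2]);f=o['ft_force'];return np.array([c*f[0]+s*f[1],-s*f[0]+c*f[1],f[2]])
np.set_printoptions(precision=4,suppress=True)
E
python3 - <<'E'
from h import *
JY=HP[2]-np.pi/2
p=ctrl.observe()['ee_pos']
ctrl.move_l([p[0],p[1],.36],max_speed=.3);st('up')
k=w([.056,-.088,.2])
ctrl.goto(k,ori(JY));st('over')
ctrl.grip(.55)
ctrl.move_l(w([.056,-.088,.084]),max_speed=.15);st('down')
snap('top','t3.png',(280,180,360,240),8)
E
```

```text
up t0.74 hold [-417.8 -548.7  360.9] rot [-1.571 -0.001 -1.181] fh [ 0.6  0.6 -1.4] op 1.000
over t3.16 hold [ 55.7 -89.6 200.2] rot [-1.571 -0.001 -1.331] fh [ 0.4 -0.4  0.3] op 1.000
down t4.55 hold [ 56.8 -88.2  84.8] rot [-1.569 -0.    -1.329] fh [ 0.  -0.1 -0.7] op 0.550
```

Run:
```python
from h import *
f0=fh()
for i in range(22):
    y=-.088-.003*(i+1)
    ctrl.move_l(w([.056,y,.084]),max_speed=.06)
    f=fh()-f0
    if f[1]>8 or abs(f[0])>10: break
st('stop');print(i,f)
```

```text
stop t9.35 hold [  56.3 -138.5   83.7] rot [-1.572  0.009 -1.325] fh [ 0.1 10.7  2.2] op 0.551
18 [-0.4446 10.8213  1.5136]
```

The bolt met its stop at about −y (10.7 N). I'll back off and look.

Run:
```python
from h import *
ctrl.move_l(w([.056,-.125,.084]),max_speed=.1)
ctrl.move_l(w([.056,-.125,.17]),max_speed=.3);st('up')
ctrl.grip(.75)
BP=np.array([.6142,-.2872,1.5265])
# hover over the blade, gripping at blade x -20
g=w([-.024,0,.16],BP)
ctrl.goto(g,ori(BP[2]-np.pi/2));st()
import cv2
a=ctrl.read_camera('top')[170:310,255:355];b=ctrl.read_camera('side')[180:320,270:380]
im=np.hstack([cv2.resize(a,None,fx=3.8,fy=3.8,interpolation=2),cv2.resize(b,None,fx=3.8,fy=3.8,interpolation=2)]);print(im.shape)
cv2.imwrite('pics/c4.png',im)
```

```text
up t10.13 hold [  56.3 -127.1  171.7] rot [-1.568 -0.003 -1.331] fh [-0.1 -0.2 -0.6] op 0.547
 t11.72 hold [   7.9 -353.8  159.9] rot [-1.57   0.    -0.043] fh [ 0.5  0.7 -0.3] op 0.747
(532, 798, 3)
```

View pics/c4.png

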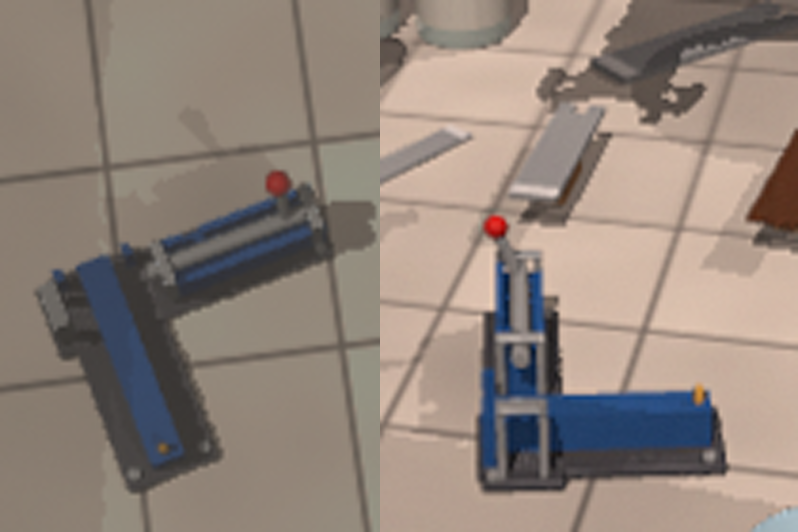

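The bolt is fully back: its tip is inside the strap near (165,262) and the bed is clear. The rail corners are at (77,267), (109,256), (150,466) and (183,457), the pin top at (163,447) and the knob at (278,183). I'll refit and then grasp the blade.

```bash
cat > fit2.py <<'E'
from fit import *
U=lambda u,v:((u+.5)/3.8-.5+255,(v+.5)/3.8-.5+170)
V=lambda u,v:((u-380+.5)/3.8-.5+270,(v+.5)/3.8-.5+180)
H2=[('top',U(163,447),(-.065,0,.045)),('top',U(150,466),(-.072,.011,.034)),('top',U(183,457),(-.072,-.011,.034)),
('top',U(77,267),(.066,.011,.034)),('top',U(109,256),(.066,-.011,.034)),('top',U(278,183),'k')]
def r2(p):
    r=[]
    for c,uv,q in H2:
        if q=='k': q=(.042+.042*np.sin(p[3]),-.125,.047+.042*np.cos(p[3]))
        r+=list(proj(c,W(p,q))-uv)
    return np.array(r)
a=least_squares(r2,[.52,.03,.24,.3],loss='soft_l1',f_scale=.5);print(a.x,a.fun.reshape(-1,2))
E
python3 fit2.py
python3 - <<'E'
from h import *
BP=np.array([.6142,-.2872,1.5265])
g=lambda z:w([-.024,0,z],BP)
ctrl.move_l(g(.026),max_speed=.12);st('down')
ctrl.grip(0.0,50);st('grip')
ctrl.move_l(g(.12),max_speed=.15);st('up')
E
```

```text
[0.5217 0.0317 0.2387 0.4209] [[-0.2213  0.5492]
 [ 0.1412  0.4885]
 [ 0.1221 -0.4443]
 [-0.1253 -0.0798]
 [-0.0534 -0.3357]
 [ 0.1223 -0.0541]]
down t13.09 hold [   7.9 -355.5   27.1] rot [-1.571 -0.002 -0.044] fh [0.3 0.1 0.6] op 0.749
grip t13.47 hold [   7.3 -355.4   27.1] rot [-1.572 -0.001 -0.044] fh [-1.4  1.   4.9] op 0.403
up t14.24 hold [   6.2 -354.7  118.6] rot [-1.57   0.003 -0.044] fh [ 0.4 -0.2 -2.8] op 0.402
```

```bash
sed -i 's/^HP=.*/HP=np.array([.5215,.0318,.240])/' h.py
python3 - <<'E'
from h import *
JY=HP[2]-np.pi/2
ctrl.goto(w([-.024,.0015,.13]),ori(JY));st()
ctrl.move_l(w([-.024,.0015,.050]),max_speed=.15);ctrl.sleep(.3);st('hover')
a=ctrl.read_camera('top')[185:305,260:330];b=ctrl.read_camera('side')[250:320,280:370]
cv2.imwrite('pics/t5.png',np.hstack([cv2.resize(a,(350,600),interpolation=2),np.vstack([cv2.resize(b,(450,350),interpolation=2),np.zeros((250,450,3),np.uint8)])]))
E
```

```text
t15.68 hold [-23.7   0.7 129.7] rot [-1.571 -0.    -1.331] fh [ 0.4  0.3 -1.2] op 0.402
hover t16.67 hold [-23.5   1.4  50.7] rot [-1.569 -0.    -1.331] fh [-0.4  0.1 -1.8] op 0.405
```

View pics/t5.png

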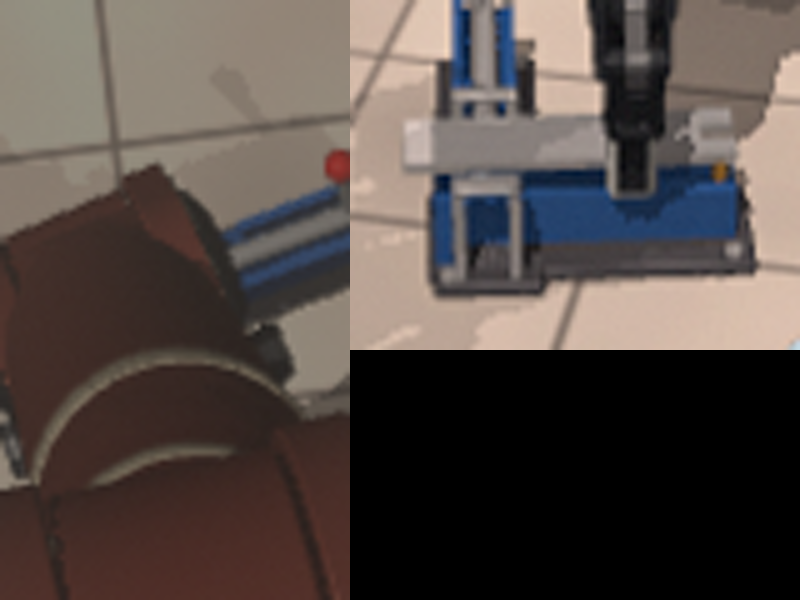

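The side view shows the blade level above the bed. The plain end is at (404,118–168), the prong tips at (732,110) and (737,155), the notch bottom at (690,130), and the pin top just below at (721,163). The arm hides it in the top view. I'll compare these with projected positions.

Run:
```python
from h import *
o=ctrl.observe();B=np.array([*w([-.0235+.024,.0014,0])[:2],HP[2]])
def s(P): 
    u,v=proj('side',P);return np.round([(u-280+.5)*5-.5+350,(v-250+.5)*5-.5],1)
z=.0507+.003
for n,q in dict(plainFarTop=(.075,-.018,z+.005),plainNearTop=(.075,.018,z+.005),plainNearBot=(.075,.018,z),farTip=(-.075,-.018,z+.005),nearTipTop=(-.075,.018,z+.005),nearTipBot=(-.075,.018,z),notchBot=(-.0595,0,z+.005)).items(): print(n,s(w(q,B)))
for n,q in dict(pintop=(-.065,0,.045),pinbase=(-.065,0,.034),railnear=(-.072,.011,.034),railnearbase=(-.072,.011,.008),keeperL=(.057,.038,.058),keeperR=(.027,.038,.058)).items(): print(n,s(w(q)))
im=ctrl.read_camera('side')[264:302,320:370]
k=cv2.resize(im,(800,608),interpolation=2);cv2.imwrite('pics/s6.png',k)
```

```text
plainFarTop [410.5 111.5]
plainNearTop [408.5 156.2]
plainNearBot [409.  165.3]
farTip [736.6 104.3]
nearTipTop [743.3 148.6]
nearTipBot [743.  157.8]
notchBot [705.9 127. ]
pintop [718.1 149.8]
pinbase [717.6 169.5]
railnear [734.8 183. ]
railnearbase [733.3 229.1]
keeperL [449.4 180.6]
keeperR [517.4 179.1]
```

View pics/s6.png

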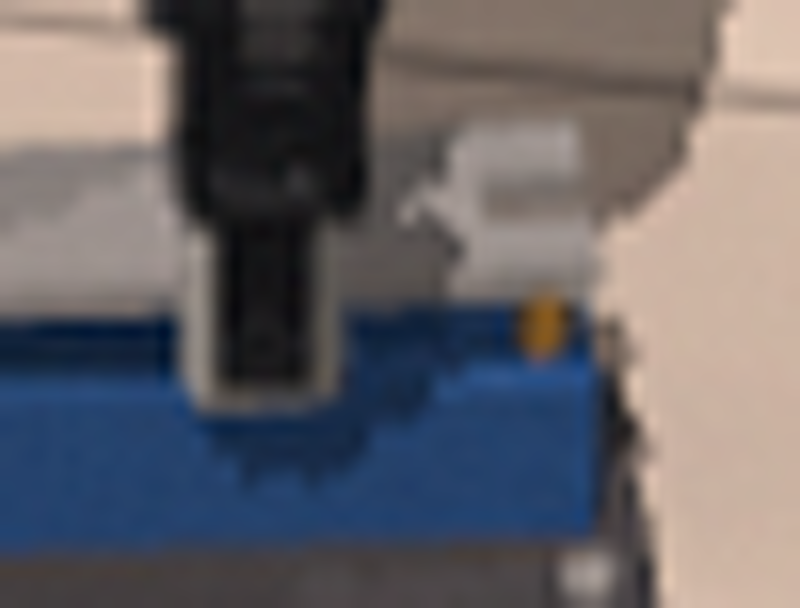

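Relative to the pin and rail, the blade sits about 3.5 mm too far along +x: the notch bottom is 20 px from the pin where 12 px is expected. The y position looks within tolerance. I'll shift it and lower gently while watching the forces.

Run:
```python
from h import *
x=-.024-.0035;y=.0016
ctrl.move_l(w([x,y,.050]),max_speed=.05);ctrl.sleep(.2);f0=fh();st()
for z in np.arange(.047,.028,-.0015):
    ctrl.move_l(w([x,y,z]),max_speed=.03);f=fh()-f0
    print(round(z*1000,1),np.round(f,1),np.round(inv(ctrl.observe()['ee_pos'])*1000,1))
    if f[2]>6 or np.hypot(f[0],f[1])>8: break
st()
a=ctrl.read_camera('side')[250:310,285:365];cv2.imwrite('pics/s7.png',cv2.resize(a,(800,600),interpolation=2))
```

```text
t17.27 hold [-27.4   1.6  50. ] rot [-1.571  0.    -1.331] fh [-0.2 -0.3 -2.5] op 0.409
47.0 [0.5 0.5 1. ] [-27.7   1.6  46.7]
45.5 [-0.4  0.   0.9] [-27.6   1.6  45.4]
44.0 [ 0.6  0.8 -0. ] [-27.6   1.6  43.9]
42.5 [0.  0.3 0.9] [-27.6   1.6  42.4]
41.0 [1.8 0.6 0.4] [-27.6   1.6  40.9]
39.5 [-0.1  0.   0. ] [-27.6   1.6  39.4]
38.0 [0.5 0.5 0.7] [-27.6   1.6  37.9]
36.5 [0.4 0.5 0.6] [-27.6   1.6  36.4]
35.0 [ 0.1 -0.5  0.1] [-27.6   1.6  34.9]
33.5 [ 0.4  0.8 -0.7] [-27.6   1.6  33.4]
32.0 [0.1 0.5 0.2] [-27.6   1.6  31.9]
30.5 [-0.8  0.2  5.9] [-27.3   1.5  31. ]
29.0 [-2.9  0.4 18.4] [-27.3   1.6  30.9]
 t20.52 hold [-27.3   1.6  30.9] rot [-1.57  -0.001 -1.331] fh [-3.   0.1 15.9] op 0.405
```

View pics/s7.png

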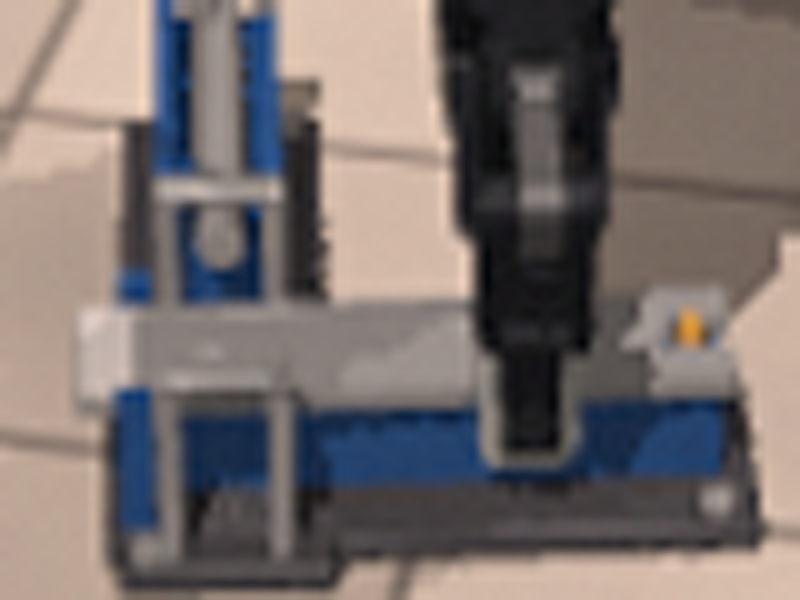

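The pin stands in the notch and the blade is flat, with contact exactly at seat height. Next: release, then push the bolt across.

Run:
```python
from h import *
JY=HP[2]-np.pi/2
x=-.0275;y=.0016
ctrl.move_l(w([x,y,.0308]),max_speed=.05);ctrl.sleep(.2);st('eased')
ctrl.grip(.8);st('released')
ctrl.move_l(w([x,y,.15]),max_speed=.2)
ctrl.move_l(w([.058,-.123,.15]),max_speed=.25);ctrl.grip(.55)
ctrl.move_l(w([.058,-.123,.084]),max_speed=.15);st('at knob');f0=fh()
n=0
ctrl.move_l(w([.058,-.065,.084]),max_speed=.06);print(fh()-f0)
for i in range(12):
    ctrl.move_l(w([.058,-.062+.003*i,.084]),max_speed=.05);f=fh()-f0
    if f[1]<-10 or abs(f[0])>10: break
st('across');print(i,f)
ctrl.move_l(w([.058,-.057,.084]),max_speed=.1);ctrl.move_l(w([.058,-.057,.15]),max_speed=.25)
ctrl.grip(0.,20)
ctrl.move_l(w([.015,-.0631,.15]),max_speed=.25);st()
a=ctrl.read_camera('side')[230:310,285:365];b=ctrl.read_camera('top')[190:310,260:340]
cv2.imwrite('pics/s8.png',np.hstack([cv2.resize(a,(400,400),interpolation=2),cv2.resize(b,(400,600),interpolation=2)[:400]]))
```

```text
eased t21.02 hold [-27.1   1.6  31. ] rot [-1.57  -0.    -1.331] fh [-0.1  0.1  5.3] op 0.402
released t21.44 hold [-27.6   1.7  30.6] rot [-1.571  0.    -1.331] fh [ 0.5  0.7 -0.3] op 0.800
at knob t23.88 hold [  58.5 -123.    84.4] rot [-1.57  -0.    -1.331] fh [ 0.1  0.8 -0.5] op 0.551
[-0.259  -1.3806  0.7438]
across t27.25 hold [ 57.9 -44.7  84.2] rot [-1.57  -0.008 -1.335] fh [ -0.4 -11.9  -2. ] op 0.551
8 [ -0.541  -12.6261  -1.4954]
 t28.84 hold [ 14.1 -63.7 150.1] rot [-1.571 -0.    -1.332] fh [-0.3  0.1 -0.2] op -0.000
```

View pics/s8.png

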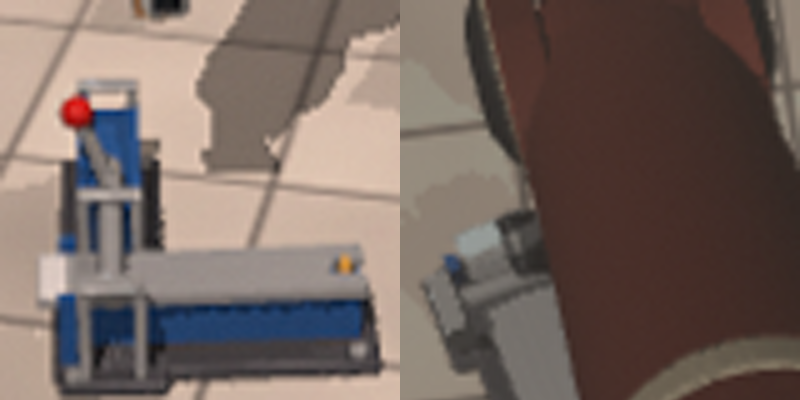

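The blade is seated with the pin showing in its notch, and the bolt lies across through the keeper. The knob is at (77,112), leaning to +x. Next I'll turn the handle.

Run:
```python
from h import *
Y=-.062
ctrl.move_l(w([.018,Y,.083]),max_speed=.2);f0=fh();st('beside')
for x in (.030,.042,.050,.055):
    ctrl.move_l(w([x,Y,.083]),max_speed=.06);f=fh()-f0;print(x,np.round(f,1))
    if np.linalg.norm(f)>12: break
ctrl.move_l(w([x-.006,Y,.083]),max_speed=.1)
ctrl.move_l(w([x-.006,Y,.115]),max_speed=.2)
ctrl.move_l(w([.080,Y,.115]),max_speed=.2);f0=fh()
for z in np.arange(.100,.058,-.003):
    ctrl.move_l(w([min(.086,.080+(.1-z)*.2),Y,z]),max_speed=.06);f=fh()-f0;print(round(z*1e3),np.round(f,1))
    if f[2]>12 : break
st()
```

```text
beside t29.43 hold [ 18.8 -61.7  83. ] rot [-1.57  0.   -1.33] fh [ 0.  -0.1  1.2] op -0.002
0.03 [ 0.1 -0.2 -1.1]
0.042 [-0.5  0.8 -1.2]
0.05 [ 0.1  0.2 -1.1]
0.055 [-1.4  0.3 -1.2]
100 [-0.9 -0.3  0.2]
97 [-0.7  0.   0.3]
94 [-1.4  0.3  1.2]
91 [-0.1 -1.2  2.8]
88 [-0.2 -0.9  2.5]
85 [-0.6 -0.7  1.1]
82 [-2.1 -0.4  0.4]
79 [-1.1 -0.   1.2]
76 [-1.4 -0.5  1. ]
73 [-1.4 -0.2  1.2]
70 [-1.5  0.7  0.4]
67 [-1.3 -0.1  0.5]
64 [-3.2 -0.5  8.1]
61 [-5.7  0.7 18. ]
 t35.17 hold [ 86.5 -62.1  64.4] rot [-1.569 -0.001 -1.331] fh [-4.5  0.9 17.4] op -0.002
```

Run:
```python
from h import *
Y=-.062
ctrl.move_l(w([.086,Y,.15]),max_speed=.2)
ctrl.goto(w([.02,-.25,.30]),ori(HP[2]-np.pi/2));st()
a=ctrl.read_camera('side')[230:310,285:365];b=ctrl.read_camera('top')[190:290,255:355]
cv2.imwrite('pics/s9.png',np.hstack([cv2.resize(a,(400,400),interpolation=2),cv2.resize(b,(400,400),interpolation=2)]))
```

```text
t36.75 hold [  20.5 -247.4  298.1] rot [-1.573  0.004 -1.328] fh [-0.3  1.3 -0.2] op 0.001
```

View pics/s9.png

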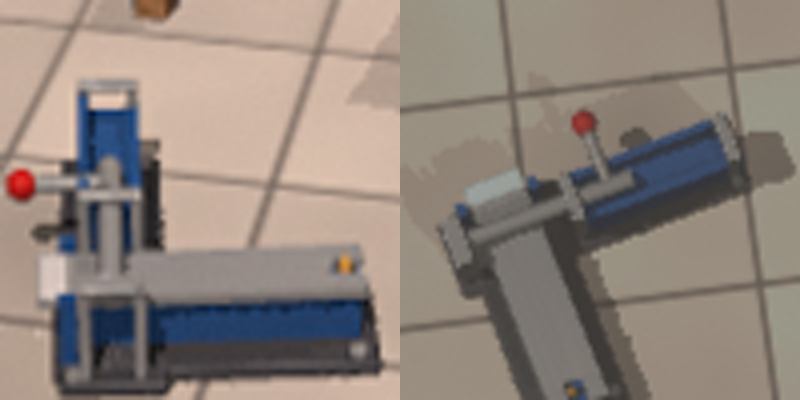

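The handle is level, with the knob at (20,184) in the side view and (584,122) in the top view, and its rod is in the notch of the wall. The bolt is in the keeper, the blade lies between the cheeks, and the pin is in the notch. I'm handing in.

```bash
python3 -c "
from h import *
ctrl.finish_job()"
```

```text
the job is handed in; nothing more can be done
```

The blade is fitted and locked in the holder, and I handed the job in at about 37 s on the robot's clock.

- **Bolt drawn back:** I drew it to its stop, and a picture showed the bed clear.
- **Blade:** I took the middle-sized notched one and lowered it onto the bed with its notch over the pin. It met the bed at seat height. One step overran and pressed it at about 18 N; I eased that to 5 N before letting go.
- **Bolt across and handle:** I slid the bolt to its other stop (about 12 N), then turned the handle down until it stopped (about 18 N).

**Last checks:** the final side and top pictures, with the arm clear, show the handle level in the wall notch, the bolt in the keeper and the blade flat with the pin in its notch. The arm touched nothing else that I could see, but I took no final picture of the rib or the other things on the bench.

**Disagreements:**
- The first camera fit would have put the blade about 3.5 mm too far along the bed. I corrected that from a side view before lowering it.
- Contact with the bolt's stops put the holder 2–3 mm further along +y than the camera fit, and the two stop contacts were 63 mm apart instead of 60 mm. I put the extra 3 mm down to give in the arm.

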